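# Find a mill rotor's heavy side by feel and hold it heavy side down

## Robot

A 6-joint arm with a two-finger parallel gripper is mounted at the origin on the work surface. World frame = base frame: x ahead of the robot, y to its left, z up, the work surface at z = 0. Lengths are in m, angles in degrees, forces in N, time in s.
With the tool pointing down it reaches from about 0.225 to 0.725 m from the base axis. Payload 3.1 kg.
Tool frame: the origin (TCP) lies on the centre line of the jaws, within the pads' length; the fingertips stand 8 mm ahead of it and the grasp point (between the pads) lies 11 mm behind it (env.tcp_to_tips is the x of the fingertips in the tool frame, in m); x points along the fingers, z is the direction in which the jaws open and shut, and the axes are right-handed (so a half turn about x gives the same grasp; the last joint's range is limited). The gripper opens to 85 mm and grips with 20 to 120 N. Pads are 22 mm wide; open, the fingers measure 114 mm over their backs; the gripper's body (76 mm by 85 mm) begins 54 mm behind the grasp point. The pads swing forward as they close: fully open they stand 13 mm farther back than shut.
Start: joints at [60.115, 2.75, 5.684, 92.934, 0, 82.678], TCP at [0.201, 0.485, 0.239] pointing down, gripper open.
Joint ranges: [-166.93, 166.93], [-56.73, 111.36], [-69.38, 81.34], [-121.58, 131.49], [-85.45, 84.26], [-180, 180]. Speed limits (degrees/s): [159.86, 159.86, 180, 180, 180, 180].

## Interface

Orientations are given as a 3x3 rotation matrix whose columns are the frame's x, y, z axes.
In Python, from plant import env gives the robot as it stands.
- The arm moves only by the tool arm_command, never from a script. Its argument "plan" is one flat list of numbers, 7 for each row, row after row: the shift along the tool's x, y, z in m, then the turn, a rotation vector about the tool's x, y, z in degrees, then the opening in per cent of the stroke, from 0 (shut) to 100 (fully open). In form: [x, y, z, wx, wy, wz, gripper, x, y, z, wx, wy, wz, gripper, ...]. A call has 1 to 5 rows; each row shifts and turns the pose as measured when the row begins, along the tool's axes as they then stand; what a row does not reach is not made up. A row lasts 1/10 s, in which the tool goes at most 50 mm and 8.59 degrees, less where a joint would pass 70% of its speed; a pose out of reach is approached as far as the arm can. A call with a gripper value outside its range is refused whole. The fingers move at their own pace and stop on an object; "squeeze" is the grip in N (left out, the last holds). Time passes only in rows, so rows that do not move let the fingers close. It gives the time, the measured TCP pose, the force and the opening at its end, in the units of the state.
- env.get_obs(): the state, without advancing time (a new reading comes with each control period).
- env.camera(name): name is "scene" or "top"; returns a dict with "image" (420x560x3 uint8, red, green, blue), "z_map" (420x560 float32, m along the optical axis (not along the pixel's ray), 0 where there is no reading), "fx", "fy", "cx", "cy" (pixels), "cam_to_world" (4x4, takes a point from camera to world coordinates). Camera axes: x right, y up, looking along -z (the intrinsics and any distortion apply to the point x, -y, -z); pixel columns grow to the right and rows downward; lengths in m; the calibration is good to about 2 mm. A picture is of the moment at which its call begins.
- env.finish_job(): hands the job in, once; it reports no verdict.
Trained networks look in a picture, given as the dict that the camera call returned (one of the last four; its "shot" number tells which), for a name from the list of things; names that differ only in an ending like _2 or _b are one class to them, and where a whole thing is asked for, a point or a joint stands for the part that bears it (a point fixed in the world has none). Each returns a list of dicts, best first, with "p" (0 to 1); they miss things now and then, are a little off and sometimes report something else, mostly with a low value. They report only what shows in the picture. A call takes as long as a camera call.
- env.cut_out(picture, target): "region" (420x560 bool, what is visible of it) and "at" ([column, row] in pixels, amid what is visible of it).
- env.pinpoint(picture, target): "at" ([column, row] in pixels: a listed point, or the origin of a listed thing).
The state is a dict: "clock": time; "qpos": joint angles; "qvel": joint speeds; "tau": joint torques, N m; "eef_pos": TCP position; "eef_rot": TCP orientation; "ft_force": force on the tool from outside, world axes, zero at the start; "moment": the same for the moment, N m; "finger_gap": finger opening in m.
Only numpy, scipy, OpenCV 4.12 (cv2) and the standard library are available. Lean on these libraries where they do the work, as an engineer would, in place of code of your own. Each camera call takes 0.05 s, during which the arm holds its last target. There are 200 camera calls.

## Task

Take the red crank handle of the mill rotor on the balancing stand and, turning it only by that handle, bring the red, the yellow, the green and then the blue mark in turn to the white pointer, stopping about half a second at each, while you feel through the handle which side of the rotor is heavy. Then turn the rotor until its heavy side is straight down and keep it there: the program finishes while the gripper is still holding the handle. Leave the other things on the bench where they are.

Things in the scene. Friction and masses are not known exactly. Their poses are not given: they have to be found in the camera images.
- stand: Aluminium balancing stand, fixed to the bench: base plate 170 x 160 x 12 mm and two uprights (outer faces 42 mm from the middle, 170 mm high) with the rotor between them. Origin: middle of the underside; x across the axle (away from the robot at yaw 0), y along the axle, z up. The hand crank is on its -y side.
- axis (a point): Middle of the rotor, on its axle, 150 mm above the bench; fixed to the stand, with the stand's axes (y along the level axle). Rotor: closed steel drum, 110 mm across, 44 mm wide. Inside, unseen, is a heavy lump off the centre, at a different angle each time; level with the axle it pulls with 0.11 to 0.17 N m. Otherwise rotor and handle are balanced.
- hub (a point): Middle of the outer face of the black hand wheel (120 mm across, 8 mm thick), 58 mm from axis towards -y. Felt at the handle (50 mm radius), turning takes about 3.6 N on average, 2 to 3.5 N more where the heavy side rises steepest and as much less where it sinks.
- pointer (a point): Tip of the fixed white pointer, right above the axle's middle, 210 mm above the bench, 5 mm above the rotor's rim. It is the underside of the end of a white arm that comes over from the +y upright (top at 216 mm).
- rotor (a joint): Rotor angle about the stand's +y axis, rad, without limit; growing angle moves the rotor's top towards the stand's +x. At 0 (and every 2 pi) the red mark is at the pointer, at pi/2 the yellow, pi the green, 3 pi/2 the blue. Starts between -1.3 and -0.35. Bearing drag about 0.18 N m either way, so it stays wherever it is left and does not roll by itself; inertia about 0.004 kg m2.
- handle: Red crank handle: a round sleeve, 20 mm across, 80 mm long (66 to 146 mm from the stand's middle), parallel to the axle, spinning freely on its pin, so a gripper can hold it and go round without turning. Origin: the point on its axis to grip; at rotor angle a it is at x = 50 mm sin(a + 0.9), y = -128 mm, z = 50 mm cos(a + 0.9) from axis in the stand's axes.
- red_mark (a point): Middle of the red stripe (13 mm wide, along the drum) on the rim of the rotor, 55 mm from the axle.
- yellow_mark (a point): Middle of the yellow stripe on the rim, likewise, a quarter turn after the red.
- green_mark (a point): Middle of the green stripe on the rim, likewise, facing away from the red.
- blue_mark (a point): Middle of the blue stripe on the rim, likewise, facing away from the yellow.
- funnel: Bystander: white plastic funnel standing wide side down, 124 mm across, 110 mm high. Origin: middle of its underside.
- jar: Bystander: glass sample jar with a blue cap, 60 mm across, 85 mm high. Origin: middle of its underside.
- sieve_ring: Bystander: steel sieve ring lying flat, 110 mm across, 30 mm high. Origin: middle of its underside.
- wrench: Bystander: wrench lying on the bench, along its x. Origin on its underside.
- brush: Bystander: cleaning brush lying on the bench, along its x. Origin on its underside.
- blank: Bystander: brass disc, 60 mm across, 28 mm high. Origin: middle of its underside.

How it is judged:
By the outcome, as a careful person would: the job done as asked, in the order asked, and still so for the second after the job is handed in, while the arm keeps its last pose, push and grip.
It also fails if it takes over 72 s, if anything falls off the work surface, if the arm or the gripper's body presses on something with over 40 N, if the wrist force passes 120 N, or if a joint passes its speed limit or range.

## Working session

There is one attempt and no reset: what is moved stays moved. The work goes in short steps, Python scripts to look and compute and a tool call to move; the robot and the scene stay as the last step left them, time stands still between calls to the robot, and variables do not carry over. Pictures are saved under pics/ and viewed, about 8 in all and at most 12, crops included, and the job is handed in when it is done.

Besides the shell and the picture viewer there is one more tool, called after "Call:" as name(argument=value, ...), one argument or row to a line, values as JSON. arm_command: Moves the arm, as the interface text tells. Its arguments: {"type":"object","properties":{"plan":{"type":"array"},"squeeze":{"type":"number"}},"required":["plan"]}

```bash
mkdir -p pics; ls
cat > h.py <<'E'
from plant import env
import numpy as np, cv2
np.set_printoptions(precision=4,suppress=True)
def world(c,at,z=None):
    u,v=at; 
    d=np.array([(u-c['cx'])/c['fx'],-(v-c['cy'])/c['fy'],-1.])
    M=np.array(c['cam_to_world'])
    if z is None:
        zz=c['z_map'][int(round(v)),int(round(u))]; return (M@np.r_[d*zz,1])[:3]
    w=M[:3,:3]@d; o=M[:3,3]; return o+w*(z-o[2])/w[2]
E
python3 - <<'E'
from h import *
for n in ['scene','top']:
    c=env.camera(n); cv2.imwrite(f'pics/{n}0.png',c['image'][:,:,::-1])
    print(n,{k:(v if np.size(v)<20 else np.shape(v)) for k,v in c.items()})
    for t in ['stand','axis','hub','pointer','handle','red_mark','yellow_mark','green_mark','blue_mark','funnel','jar','sieve_ring','wrench','brush','blank']:
        for r in env.pinpoint(c,t)[:1]:
            print(t,round(r['p'],2),r['at'],world(c,r['at']))
print(env.get_obs())
E
```

```text
pics
scene {'image': (420, 560, 3), 'z_map': (420, 560), 'fx': 430.93266722133546, 'fy': 430.93266722133546, 'cx': 285.8182166877827, 'cy': 209.55638948793933, 'cam_to_world': array([[-0.3737, -0.7258,  0.5775,  1.2611],
       [ 0.9273, -0.279 ,  0.2495,  0.2826],
       [-0.02  ,  0.6288,  0.7773,  1.1309],
       [ 0.    ,  0.    ,  0.    ,  1.    ]]), 'shot': 1}
stand 0.85 [289.6, 248.1] [ 0.5699 -0.0074  0.0138]
axis 0.68 [291.6, 223.4] [0.5986 0.0124 0.1857]
pointer 0.91 [293.7, 206.2] [0.5533 0.001  0.2037]
handle 0.57 [260.3, 184.3] [ 0.3483 -0.2071  0.0022]
red_mark 0.81 [299.7, 202.0] [ 0.3722 -0.0488 -0.0011]
yellow_mark 0.98 [298.9, 223.1] [0.5724 0.0239 0.1602]
green_mark 0.74 [284.8, 238.0] [0.6241 0.0015 0.1444]
blue_mark 0.98 [282.9, 221.8] [ 0.606  -0.0103  0.1913]
jar 0.61 [196.0, 203.9] [ 0.5294 -0.359   0.0316]
sieve_ring 0.88 [395.1, 287.9] [0.5824 0.3283 0.0045]
wrench 0.68 [418.6, 252.7] [0.4422 0.3674 0.0128]
brush 0.44 [279.0, 208.9] [ 0.5476 -0.0471  0.1639]
blank 0.78 [208.8, 234.2] [ 0.6229 -0.2605  0.0295]
top {'image': (420, 560, 3), 'z_map': (420, 560),
[... 926 characters left out ...]
18  0.3424 -0.0003]
wrench 0.85 [160.8, 249.7] [0.4281 0.3682 0.0068]
brush 0.75 [302.9, 259.5] [ 0.4088 -0.0948  0.0205]
blank 0.61 [358.4, 199.1] [ 0.6089 -0.2701  0.0276]
{'clock': 1.6, 'qpos': array([60.1118,  2.7516,  5.6842, 92.9324,  0.0015, 82.6756]), 'qvel': array([ 0.0509, -0.0276, -0.1157,  0.1221,  0.045 ,  0.0065]), 'tau': array([  0.0006, -33.863 ,  32.0146,   0.0012,  -0.0002,  -0.    ]), 'eef_pos': array([0.2015, 0.4848, 0.2393]), 'eef_rot': array([[-0.    , -0.9235,  0.3837],
       [ 0.    ,  0.3837,  0.9235],
       [-1.    ,  0.    ,  0.    ]]), 'ft_force': array([ 0.3532, -0.4742,  0.5597]), 'moment': array([-0.0298,  0.0172,  0.001 ]), 'finger_gap': 0.08535138861026073}
```

Run:
```python
import cv2
for n,(x0,y0,x1,y1) in {'scene':(150,130,430,340),'top':(140,120,420,330)}.items():
    i=cv2.imread(f'pics/{n}0.png')[y0:y1,x0:x1]
    cv2.imwrite(f'pics/{n}0c.png',cv2.resize(i,None,fx=2.8,fy=2.8,interpolation=cv2.INTER_CUBIC))
```

```text
(no output)
```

View pics/scene0c.png

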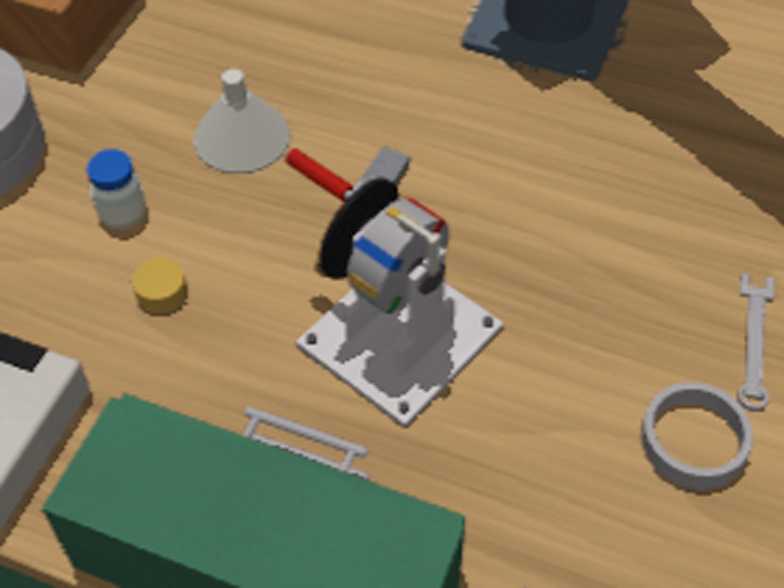

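View pics/top0c.png

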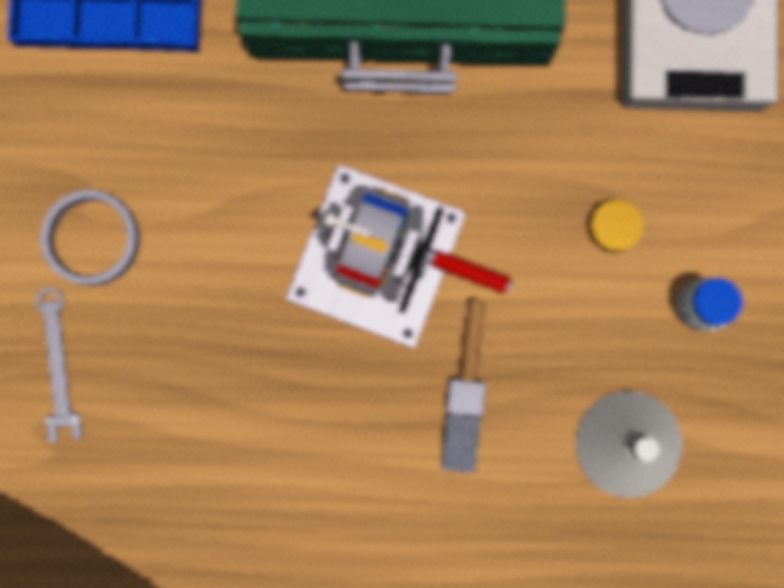

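```bash
cat > loc.py <<'E'
from h import *
def cloud(c):
    v,u=np.mgrid[:420,:560]; z=c['z_map']
    P=np.stack([(u-c['cx'])/c['fx']*z,-(v-c['cy'])/c['fy']*z,-z,np.ones_like(z)],-1)@np.array(c['cam_to_world']).T
    return P[...,:3],z>0
if __name__=='__main__':
  for n in ['scene','top']:
    c=env.camera(n); P,ok=cloud(c); I=c['image'].astype(int)
    near=ok&(np.hypot(P[...,0]-.555,P[...,1]-0)<.2)
    sat=I.max(-1)-I.min(-1)
    m=near&(P[...,2]>.003)&(P[...,2]<.022)&(sat<35)&(I.max(-1)>60)
    k,l,s,_=cv2.connectedComponentsWithStats(m.astype(np.uint8)); 
    big=[i for i in range(1,k) if s[i,4]>40]; print(n,[(s[i]) for i in big])
    m=np.isin(l,[i for i in big if not (n=='top' and s[i,1]>250)])
    vv,uu=np.nonzero(m)
    Q=np.array([world(c,(a,b),.012)[:2] for a,b in zip(uu,vv)],np.float32)
    r=cv2.minAreaRect(Q*1000); print('plate',r, 'medz',np.median(P[m][:,2]))
    red=near&(I[...,0]>110)&(I[...,1]<50)&(I[...,2]<50)&(P[...,2]>.12)
    R=P[red]; R=R[R[:,1]<-.03]
    mu=R.mean(0); w=np.linalg.svd(R-mu)[2][0]; t=(R-mu)@w
    print('red',len(R),mu,w,t.min(),t.max())
    d=env.cut_out(c,'handle'); print([(q['p'],q['at'],q['region'].sum()) for q in d[:2]])
E
python3 loc.py
```

```text
scene [array([ 256,  231,   73,   52, 1583], dtype=int32)]
plate ((568.2332153320312, 1.47247314453125), (163.78237915039062, 173.61863708496094), 70.68891906738281) medz 0.012774778474794024
red 118 [ 0.5372 -0.0981  0.2088] [0.3383 0.941  0.0006] -0.0385338230336215 0.03488924625049427
[(0.49, [265.9, 193.6], np.int64(162))]
top [array([ 243,  180,   63,   64, 1325], dtype=int32), array([300, 255,  13,  15, 120], dtype=int32)]
plate ((564.9384155273438, 3.2410049438476562), (159.8691864013672, 169.4009246826172), 70.52914428710938) medz 0.011154538197391428
red 132 [ 0.5315 -0.0979  0.2081] [-0.3295 -0.9441 -0.0061] -0.037573887386021694 0.036211728780950525
[(0.62, [308.5, 215.9], np.int64(170))]
```

```bash
cat > rows.py <<'E'
from h import *
from scipy.spatial.transform import Rotation as Ro
def rows(targets,g,yaw=-19.5,turn=8.5):
    """targets: list of world TCP positions, one per row; prints tool-frame rows"""
    o=env.get_obs(); p=o['eef_pos'];R=np.array(o['eef_rot']); c,s=np.cos(np.radians(yaw)),np.sin(np.radians(yaw))
    x=np.array([0,0,-1.]); z=np.array([c,s,0]); T=np.c_[x,np.cross(z,x),z]
    out=[]
    for t in targets:
        d=R.T@(np.array(t)-p); w=Ro.from_matrix(R.T@T).as_rotvec(degrees=True)
        n=np.linalg.norm(w); w=w*min(1,turn/n) if n>0 else w
        r=[*np.round(d,4),*np.round(w,1),g]; out+=[float(v) for v in r]
        p=p+R@np.array(r[:3]); R=R@Ro.from_rotvec(r[3:6],degrees=True).as_matrix()
    for i in range(0,len(out),35): print(out[i:i+35])
E
python3 - <<'E'
from rows import *
p0=env.get_obs()['eef_pos']; e=np.array([.5244,-.1185,.3])
T=[]
for i in range(1,18):
    f=i/17; q=p0+(e-p0)*f; q[2]=min(.239+.025*i,.33) if i<14 else .33; T.append(q)
T+= [e,[.5244,-.1185,.26],[.5244,-.1185,.235]]
rows(T,100)
E
```

```text
[-0.0247, -0.0312, -0.0255, 8.5, 0.0, 0.0, 100.0, -0.025, -0.0345, -0.0206, 8.5, 0.0, 0.0, 100.0, -0.025, -0.0373, -0.0152, 8.5, 0.0, 0.0, 100.0, -0.016, -0.0391, -0.0096, 8.5, 0.0, 0.0, 100.0, 0.0, -0.0401, -0.0037, 8.5, 0.0, 0.0, 100.0]
[0.0, -0.0402, 0.0022, 8.5, 0.0, 0.0, 100.0, 0.0, -0.0394, 0.0082, 8.5, 0.0, 0.0, 100.0, 0.0, -0.0378, 0.0139, 8.5, 0.0, 0.0, 100.0, 0.0, -0.0353, 0.0194, 8.5, 0.0, 0.0, 100.0, 0.0, -0.032, 0.0243, 8.5, 0.0, 0.0, 100.0]
[0.0, -0.0281, 0.0288, 1.9, 0.0, 0.0, 100.0, 0.0, -0.0271, 0.0298, 0.0, 0.0, 0.0, 100.0, 0.0, -0.0272, 0.0297, 0.0, 0.0, 0.0, 100.0, 0.0, -0.0271, 0.0297, 0.0, 0.0, 0.0, 100.0, 0.0, -0.0271, 0.0298, 0.0, 0.0, 0.0, 100.0]
[0.0, -0.0272, 0.0297, 0.0, 0.0, 0.0, 100.0, 0.0, -0.0271, 0.0297, 0.0, 0.0, 0.0, 100.0, 0.03, 0.0, 0.0, 0.0, 0.0, 0.0, 100.0, 0.04, 0.0, 0.0, 0.0, 0.0, 0.0, 100.0, 0.025, 0.0, 0.0, 0.0, 0.0, 0.0, 100.0]
```

Call:
arm_command(
  plan=[-0.025,-0.031,-0.0255,8.5,0,0,100,-0.025,-0.0345,-0.0205,8.5,0,0,100,-0.025,-0.037,-0.015,8.5,0,0,100,-0.016,-0.039,-0.0095,8.5,0,0,100,0,-0.04,-0.0035,8.5,0,0,100],
)

```text
clock: 2.3
eef_pos: [0.2957, 0.3051, 0.331]
eef_rot: [[-0.001, -0.413, 0.911], [-0.003, 0.911, 0.413], [-1.0, -0.003, -0.002]]
ft_force: [1.0, 0.1, 0.5]
finger_gap: 0.0855
```

Call:
arm_command(
  plan=[0,-0.04,0.002,8.5,0,0,100,0,-0.0395,0.008,8.5,0,0,100,0,-0.038,0.014,8.5,0,0,100,0,-0.035,0.0195,8.5,0,0,100,0,-0.032,0.0245,8.5,0,0,100],
)

```text
clock: 2.8
eef_pos: [0.3915, 0.1193, 0.3346]
eef_rot: [[0.007, 0.319, 0.948], [-0.0, 0.948, -0.319], [-1.0, 0.002, 0.007]]
ft_force: [0.3, -0.9, 0.2]
finger_gap: 0.0852
```

Run:
```python
from rows import *
p0=env.get_obs()['eef_pos']; e=np.array([.5244,-.1185,.33]); print(env.get_obs()['clock'],p0)
n=int(np.ceil(np.linalg.norm(e-p0)/.04))
T=[p0+(e-p0)*i/n for i in range(1,n+1)]
rows(T+[e],100)
```

```text
2.8 [0.3915 0.1193 0.3346]
[0.0008, -0.0261, 0.0288, 0.9, 0.4, -0.1, 100.0, 0.0006, -0.0257, 0.0293, -0.0, -0.0, -0.0, 100.0, 0.0007, -0.0257, 0.0292, -0.0, -0.0, -0.0, 100.0, 0.0006, -0.0257, 0.0293, -0.0, -0.0, -0.0, 100.0, 0.0007, -0.0257, 0.0292, -0.0, -0.0, -0.0, 100.0]
[0.0006, -0.0257, 0.0292, -0.0, -0.0, -0.0, 100.0, 0.0006, -0.0257, 0.0293, -0.0, -0.0, -0.0, 100.0, 0.0, 0.0, -0.0, -0.0, -0.0, -0.0, 100.0]
```

Call:
arm_command(
  plan=[0.0008,-0.026,0.029,0.9,0.4,0,100,0.0006,-0.0257,0.0292,0,0,0,100,0.0006,-0.0257,0.0292,0,0,0,100,0.0006,-0.0257,0.0292,0,0,0,100,0.0006,-0.0257,0.0292,0,0,0,100],
)

```text
clock: 3.3
eef_pos: [0.4887, -0.0592, 0.3328]
eef_rot: [[0.005, 0.339, 0.941], [0.003, 0.941, -0.339], [-1.0, 0.004, 0.004]]
ft_force: [0.0, -0.1, 0.4]
finger_gap: 0.0855
```

Call:
arm_command(
  plan=[0.0006,-0.0257,0.0292,0,0,0,100,0.0006,-0.02,0.023,0,0,0,100,0,0,0,0,0,0,100],
)

```text
clock: 3.6
eef_pos: [0.5247, -0.1272, 0.3294]
eef_rot: [[0.004, 0.345, 0.939], [0.002, 0.939, -0.345], [-1.0, 0.003, 0.003]]
ft_force: [0.3, -0.6, 1.0]
finger_gap: 0.0856
```

Run:
```python
from rows import *
e=np.array([.5244,-.1185,.33]); print(env.get_obs()['eef_pos'],env.get_obs()['qpos'])
rows([e,e-[0,0,.04],e-[0,0,.08],e-[0,0,.1],e-[0,0,.12]],100)
```

```text
[ 0.5247 -0.1272  0.3294] [-20.8497   7.4333  21.1304 103.5346   0.1801  89.3099]
[-0.0006, 0.0081, -0.0033, -0.7, 0.2, -0.2, 100.0, 0.04, -0.0, 0.0, 0.0, -0.0, 0.0, 100.0, 0.04, 0.0, 0.0, 0.0, -0.0, 0.0, 100.0, 0.02, 0.0, 0.0, 0.0, -0.0, 0.0, 100.0, 0.02, 0.0, 0.0001, 0.0, -0.0, 0.0, 100.0]
```

Call:
arm_command(
  plan=[0,0.008,-0.003,-0.7,0.2,0,100,0.04,0,0,0,0,0,100,0.035,0,0,0,0,0,100,0.02,0,0,0,0,0,100,0,0,0,0,0,0,100],
)

```text
clock: 4.1
eef_pos: [0.5243, -0.1124, 0.2344]
eef_rot: [[0.004, 0.328, 0.945], [0.005, 0.945, -0.328], [-1.0, 0.006, 0.002]]
ft_force: [-1.3, 0.0, 0.1]
finger_gap: 0.0858
```

```bash
python3 - <<'E'
from loc import *
from rows import *
o=env.get_obs();print(o['eef_pos'],o['ft_force'])
for n in ['top','scene']:
    c=env.camera(n); cv2.imwrite(f'pics/{n}1.png',c['image'][:,:,::-1])
    i=c['image'][150:290,190:370,::-1]; cv2.imwrite(f'pics/{n}1c.png',cv2.resize(i,None,fx=4,fy=4,interpolation=cv2.INTER_CUBIC))
rows([[.5244,-.1185,.21],[.5244,-.1185,.19]],100)
E
python3 -c "
import cv2,numpy as np
cv2.imwrite('pics/b1.png',np.hstack([cv2.resize(cv2.imread(f'pics/{n}1c.png'),(400,311)) for n in ['top','scene']]))"
```

```text
[ 0.5243 -0.1124  0.2344] [-1.3297  0.0364  0.0662]
[0.0279, -0.0056, 0.0001, 0.4, 0.5, -0.3, 100.0, 0.02, 0.0, -0.0, -0.0, -0.0, -0.0, 100.0]
```

View pics/b1.png

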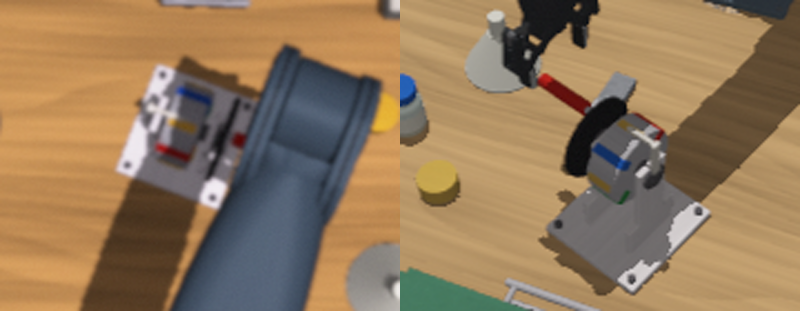

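Call:
arm_command(
  plan=[0.027,-0.0055,0,0.4,0.4,0,100,0.018,0,0,0,0,0,100,0,0,0,0,0,0,40,0,0,0,0,0,0,20,0,0,0,0,0,0,0],
  squeeze=40,
)

```text
clock: 4.7
eef_pos: [0.5295, -0.1173, 0.2047]
eef_rot: [[0.021, 0.33, 0.944], [-0.001, 0.944, -0.33], [-1.0, 0.006, 0.02]]
ft_force: [0.6, 0.4, 0.6]
finger_gap: 0.0442
```

Call:
arm_command(
  plan=[0,0,0,0,0,0,0,0,0,0,0,0,0,0,0,0,0,0,0,0,0],
)

```text
clock: 5.0
eef_pos: [0.5294, -0.1171, 0.2073]
eef_rot: [[0.022, 0.33, 0.944], [-0.001, 0.944, -0.33], [-1.0, 0.006, 0.021]]
ft_force: [-0.0, -0.1, -3.1]
finger_gap: 0.0177
```

Call:
arm_command(
  plan=[0,0,0,0,0,0,60,0,0,0,0,0,0,60,0,0,0,0,0,0,60],
)

```text
clock: 5.3
eef_pos: [0.5308, -0.1177, 0.2081]
eef_rot: [[0.025, 0.33, 0.944], [-0.002, 0.944, -0.33], [-1.0, 0.006, 0.025]]
ft_force: [-0.1, 0.0, -0.3]
finger_gap: 0.0511
```

Run:
```python
from rows import *
o=env.get_obs();print(o['eef_pos'],o['ft_force'],o['finger_gap'])
q=np.array([.5255,-.1185,.189]);rows([q+[0,0,.008],q],60)
```

```text
[ 0.5308 -0.1177  0.2081] [-0.1209  0.0141 -0.2935] 0.0510755979841677
[0.0109, -0.0026, -0.005, 0.2, 1.4, -0.4, 60.0, 0.008, 0.0, -0.0, 0.0, 0.0, 0.0, 60.0]
```

Call:
arm_command(
  plan=[0.011,-0.0025,-0.005,0.2,1.4,-0.4,60,0.009,0,0,0,0,0,60,0,0,0,0,0,0,60],
)

```text
clock: 5.6
eef_pos: [0.5259, -0.1189, 0.1869]
eef_rot: [[-0.0, 0.334, 0.943], [-0.001, 0.943, -0.334], [-1.0, -0.001, 0.0]]
ft_force: [-0.3, -0.4, -0.2]
finger_gap: 0.0512
```

Run:
```python
from rows import *
o=env.get_obs();print(o['eef_pos'],o['ft_force'],o['finger_gap'],o['qvel'])
q=np.array([.5255,-.1185,.189]);rows([q],60)
```

```text
[ 0.5259 -0.1189  0.1869] [-0.3145 -0.4046 -0.1905] 0.051240365475698615 [-0.06    0.1457  0.4518  0.4334 -0.2057  0.0395]
[-0.0021, 0.0002, -0.0005, -0.0, 0.0, 0.1, 60.0]
```

Call:
arm_command(
  plan=[-0.0015,0,0,0,0,0,10,0,0,0,0,0,0,0,0,0,0,0,0,0,0,0,0,0,0,0,0,0,0,0,0,0,0,0,0],
  squeeze=50,
)

```text
clock: 6.1
eef_pos: [0.5261, -0.1189, 0.1878]
eef_rot: [[-0.0, 0.334, 0.943], [-0.001, 0.943, -0.334], [-1.0, -0.001, 0.0]]
ft_force: [0.6, 0.0, -1.0]
finger_gap: 0.0181
```

Run:
```python
from loc import *
o=env.get_obs();print(o['eef_pos'],o['ft_force'],o['finger_gap'])
ims=[]
for n in ['scene','top']:
    c=env.camera(n); ims.append(c['image'][150:290,190:370,::-1])
    P,ok=cloud(c);I=c['image'].astype(int)
    for nm,mk in [('red',(I[...,0]>90)&(I[...,1]<50)&(I[...,2]<50)),('blue',(I[...,2]>90)&(I[...,0]<60)&(I[...,1]<110))]:
        d=P-np.array([.566,.0025,.15]); X=d@[.9426,-.3338,0];Y=d@[.3338,.9426,0];Z=d[...,2]
        m=ok&mk&(abs(Y)<.03)&(abs(np.hypot(X,Z)-.055)<.008)
        print(n,nm,m.sum(),np.degrees(np.arctan2(X[m].mean(),Z[m].mean())) if m.any() else '')
cv2.imwrite('pics/b2.png',cv2.resize(np.hstack(ims),(800,311),interpolation=cv2.INTER_CUBIC))
```

```text
[ 0.5261 -0.1189  0.1878] [ 0.5793  0.0238 -0.9885] 0.01808679632597232
scene red 8 -44.31036334952597
scene blue 71 40.07765082087414
top red 16 -50.90397387651029
top blue 17 40.21799162276484
```

View pics/b2.png

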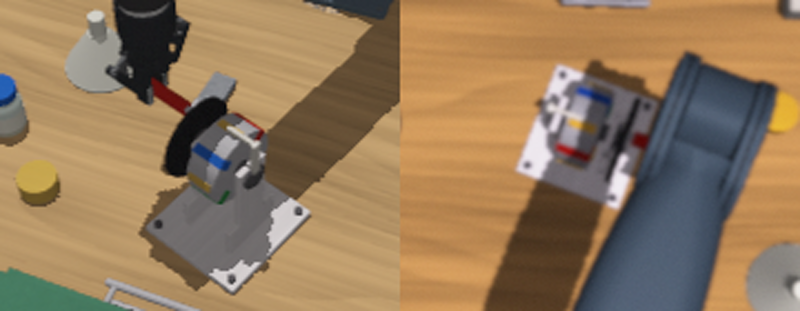

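```bash
cat > lg.py <<'E'
from h import *
import sys,json
C=np.array([.566,.0025,.161-.022]); ex=np.array([.9426,-.3338,0]); r=.05
def st(note=''):
    o=env.get_obs(); d=o['eef_pos']-C; X=d@ex;Z=d[2]; ph=np.arctan2(X,Z)
    f=o['ft_force']; fx=f@ex; ft=-(fx*np.cos(ph)-f[2]*np.sin(ph)); fr=fx*np.sin(ph)+f[2]*np.cos(ph)
    json_row=[o['clock'],X,Z,np.degrees(ph),ft,fr,d@[.3338,.9426,0],fx,f[2]]
    open('log.txt','a').write(json.dumps([float(v) for v in json_row]+[note])+'\n')
    print('t %.2f X %.1f Z %.1f R %.1f phi %.1f a %.1f Ft %.2f Fr %.2f y %.1f gap %.1f'%(o['clock'],X*1e3,Z*1e3,np.hypot(X,Z)*1e3,np.degrees(ph),np.degrees(ph-.9),ft,fr,json_row[6]*1e3,o['finger_gap']*1e3), 'rot',np.round(o['eef_rot'][:2,0],3))
    return ph
def tab(p0,p1,s):
    a=np.radians(np.arange(p0,p1+1e-6,s)); 
    for q,w in zip(a[:-1],a[1:]): print('%.0f'%np.degrees(q),[round(-r*(np.cos(w)-np.cos(q)),4),round(r*(np.sin(w)-np.sin(q)),4)])
if __name__=='__main__':
    st(sys.argv[1] if len(sys.argv)>1 else '')
    if len(sys.argv)>3: tab(*map(float,sys.argv[2:5]))
E
python3 lg.py start 0 364 4
```

```text
t 6.20 X 2.9 Z 48.8 R 48.9 phi 3.4 a -48.1 Ft -0.23 Fr -0.33 y -127.8 gap 18.8 rot [-0.    -0.001]
0 [np.float64(0.0001), np.float64(0.0035)]
4 [np.float64(0.0004), np.float64(0.0035)]
8 [np.float64(0.0006), np.float64(0.0034)]
12 [np.float64(0.0008), np.float64(0.0034)]
16 [np.float64(0.0011), np.float64(0.0033)]
20 [np.float64(0.0013), np.float64(0.0032)]
24 [np.float64(0.0015), np.float64(0.0031)]
28 [np.float64(0.0017), np.float64(0.003)]
32 [np.float64(0.002), np.float64(0.0029)]
36 [np.float64(0.0021), np.float64(0.0028)]
40 [np.float64(0.0023), np.float64(0.0026)]
44 [np.float64(0.0025), np.float64(0.0024)]
48 [np.float64(0.0027), np.float64(0.0022)]
52 [np.float64(0.0028), np.float64(0.0021)]
56 [np.float64(0.003), np.float64(0.0018)]
60 [np.float64(0.0031), np.float64(0.0016)]
64 [np.float64(0.0032), np.float64(0.0014)]
68 [np.float64(0.0033), np.float64(0.0012)]
72 [np.float64(0.0034), np.float64(0.001)]
76 [np.float64(0.0034), np.float64(0.0007)]
80 [np.float64(0.0035), np.float64(0.0005)]
84 [np.float64(0.0035), np.float64(0.0002)]
88 [np.float64(0.0035), np.float64(0.0)]
[... 2432 characters left out ...]
at64(0.0018)]
304 [np.float64(-0.0028), np.float64(0.0021)]
308 [np.float64(-0.0027), np.float64(0.0022)]
312 [np.float64(-0.0025), np.float64(0.0024)]
316 [np.float64(-0.0023), np.float64(0.0026)]
320 [np.float64(-0.0021), np.float64(0.0028)]
324 [np.float64(-0.002), np.float64(0.0029)]
328 [np.float64(-0.0017), np.float64(0.003)]
332 [np.float64(-0.0015), np.float64(0.0031)]
336 [np.float64(-0.0013), np.float64(0.0032)]
340 [np.float64(-0.0011), np.float64(0.0033)]
344 [np.float64(-0.0008), np.float64(0.0034)]
348 [np.float64(-0.0006), np.float64(0.0034)]
352 [np.float64(-0.0004), np.float64(0.0035)]
356 [np.float64(-0.0001), np.float64(0.0035)]
360 [np.float64(0.0001), np.float64(0.0035)]
```

Call:
arm_command(
  plan=[0.0003,0,0.0035,0,0,0,0,0.0005,0,0.0035,0,0,0,0,0.0008,0,0.0034,0,0,0,0],
)

```text
clock: 6.5
eef_pos: [0.5322, -0.1211, 0.187]
eef_rot: [[-0.008, 0.334, 0.943], [0.001, 0.943, -0.334], [-1.0, -0.002, -0.008]]
ft_force: [-5.1, 1.5, 3.9]
finger_gap: 0.0186
```

```bash
python3 lg.py m
```

```text
t 6.50 X 9.4 Z 48.0 R 48.9 phi 11.0 a -40.5 Ft 5.93 Fr 2.85 y -127.8 gap 18.6 rot [-0.008  0.001]
```

Call:
arm_command(
  plan=[0.0011,0,0.0033,0,0,0,0,0.0013,0,0.0032,0,0,0,0,0.0015,0,0.0031,0,0,0,0],
)

```text
clock: 6.8
eef_pos: [0.5414, -0.1243, 0.1843]
eef_rot: [[-0.009, 0.334, 0.943], [0.001, 0.943, -0.334], [-1.0, -0.002, -0.008]]
ft_force: [-4.7, 0.4, 4.0]
finger_gap: 0.0186
```

```bash
python3 lg.py m
```

```text
t 6.80 X 19.1 Z 45.3 R 49.1 phi 22.9 a -28.7 Ft 5.80 Fr 1.90 y -127.7 gap 18.6 rot [-0.009  0.001]
```

Call:
arm_command(
  plan=[0.0015,0,0.0031,0,0,0,0,0.0017,0,0.003,0,0,0,0,0.0019,0,0.0029,0,0,0,0],
)

```text
clock: 7.1
eef_pos: [0.5507, -0.1276, 0.1789]
eef_rot: [[-0.008, 0.334, 0.943], [0.001, 0.943, -0.334], [-1.0, -0.002, -0.008]]
ft_force: [-5.1, 0.7, 3.6]
finger_gap: 0.0186
```

```bash
python3 lg.py m
```

```text
t 7.10 X 29.0 Z 39.9 R 49.4 phi 36.0 a -15.6 Ft 6.22 Fr -0.03 y -127.7 gap 18.6 rot [-0.008  0.001]
```

Call:
arm_command(
  plan=[0.0021,0,0.0028,0,0,0,0,0.0023,0,0.0027,0,0,0,0,0.0024,0,0.0025,0,0,0,0],
)

```text
clock: 7.4
eef_pos: [0.5589, -0.1304, 0.1714]
eef_rot: [[-0.008, 0.334, 0.943], [0.001, 0.943, -0.334], [-1.0, -0.002, -0.008]]
ft_force: [-4.1, 1.4, 3.4]
finger_gap: 0.0183
```

```bash
python3 lg.py m
```

```text
t 7.40 X 37.7 Z 32.4 R 49.7 phi 49.3 a -2.2 Ft 5.36 Fr -1.10 y -127.7 gap 18.3 rot [-0.008  0.001]
```

Call:
arm_command(
  plan=[0.001,0,0.0009,0,0,0,0,0,0,0,0,0,0,0],
)

```text
clock: 7.6
eef_pos: [0.5602, -0.1309, 0.1698]
eef_rot: [[-0.008, 0.334, 0.943], [0.001, 0.943, -0.334], [-1.0, -0.002, -0.008]]
ft_force: [-4.1, 1.1, 4.5]
finger_gap: 0.0187
```

```bash
python3 lg.py s
cat > mk.py <<'E'
from loc import *
import sys
C=np.array([.566,.0025,.15])
for n in ['scene','top']:
    c=env.camera(n); P,ok=cloud(c);I=c['image'].astype(int); hsv=cv2.cvtColor(c['image'],cv2.COLOR_RGB2HSV)
    d=P-C; X=d@[.9426,-.3338,0];Y=d@[.3338,.9426,0];Z=d[...,2]
    for nm,(lo,hi) in dict(red=(-8,8),yellow=(15,32),green=(45,75),blue=(105,125)).items():
        h=hsv[...,0].astype(int); h=np.where(h>170,h-180,h)
        m=ok&(h>=lo)&(h<=hi)&(hsv[...,1]>130)&(hsv[...,2]>50)&(abs(Y)<.024)&(abs(np.hypot(X,Z)-.055)<.008)
        if m.sum()>4: print(n,nm,m.sum(),'deg %.1f'%np.degrees(np.arctan2(X[m].mean(),Z[m].mean())))
    if len(sys.argv)>1: cv2.imwrite(f'pics/{n}_{sys.argv[1]}.png',cv2.resize(c['image'][165:265,230:350,::-1],None,fx=3.3,fy=3.3,interpolation=cv2.INTER_CUBIC))
if len(sys.argv)>1: cv2.imwrite(f'pics/{sys.argv[1]}.png',np.hstack([cv2.imread(f'pics/{n}_{sys.argv[1]}.png') for n in ['scene','top']]))
E
python3 mk.py r0; python3 lg.py s
```

```text
t 7.60 X 39.1 Z 30.8 R 49.7 phi 51.8 a 0.2 Ft 6.16 Fr -0.53 y -127.7 gap 18.7 rot [-0.008  0.001]
scene red 37 deg 0.4
scene yellow 54 deg 25.3
scene blue 40 deg 85.7
top red 39 deg -2.6
top yellow 54 deg -0.5
t 7.70 X 39.1 Z 30.8 R 49.7 phi 51.8 a 0.2 Ft 4.31 Fr -0.78 y -127.6 gap 18.5 rot [-0.008  0.001]
```

View pics/r0.png

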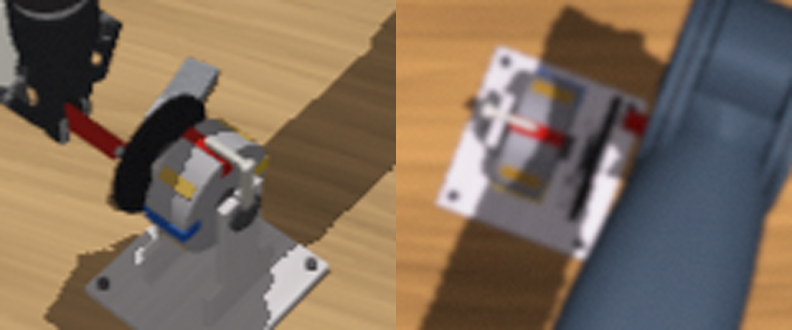

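Call:
arm_command(
  plan=[0,0,0,0,0,0,0,0,0,0,0,0,0,0,0,0,0,0,0,0,0,0,0,0,0,0,0,0],
)

```text
clock: 8.1
eef_pos: [0.5602, -0.1309, 0.1698]
eef_rot: [[-0.008, 0.334, 0.943], [0.001, 0.943, -0.334], [-1.0, -0.002, -0.008]]
ft_force: [-3.2, 1.0, 3.2]
finger_gap: 0.0187
```

```bash
python3 lg.py s
```

```text
t 8.10 X 39.1 Z 30.8 R 49.7 phi 51.8 a 0.2 Ft 4.58 Fr -0.63 y -127.7 gap 18.7 rot [-0.008  0.001]
```

Call:
arm_command(
  plan=[0.0028,0,0.0021,0,0,0,0,0.003,0,0.0018,0,0,0,0,0.0031,0,0.0016,0,0,0,0],
)

```text
clock: 8.4
eef_pos: [0.5653, -0.1327, 0.1618]
eef_rot: [[-0.007, 0.333, 0.943], [0.001, 0.943, -0.333], [-1.0, -0.002, -0.007]]
ft_force: [-4.6, 2.1, 5.5]
finger_gap: 0.0184
```

```bash
python3 lg.py m
```

```text
t 8.40 X 44.5 Z 22.8 R 50.0 phi 62.8 a 11.2 Ft 7.16 Fr -1.98 y -127.6 gap 18.4 rot [-0.007  0.001]
```

Call:
arm_command(
  plan=[0.0032,0,0.0015,0,0,0,0,0.0033,0,0.0013,0,0,0,0,0.0034,0,0.0011,0,0,0,0],
)

```text
clock: 8.7
eef_pos: [0.5693, -0.134, 0.1516]
eef_rot: [[-0.007, 0.333, 0.943], [0.001, 0.943, -0.333], [-1.0, -0.002, -0.007]]
ft_force: [-4.3, 2.0, 5.5]
finger_gap: 0.0179
```

```bash
python3 lg.py m
```

```text
t 8.70 X 48.7 Z 12.6 R 50.3 phi 75.5 a 23.9 Ft 6.50 Fr -3.19 y -127.6 gap 17.9 rot [-0.007  0.001]
```

Call:
arm_command(
  plan=[0.0034,0,0.0008,0,0,0,0,0.0035,0,0.0006,0,0,0,0,0.0035,0,0.0004,0,0,0,0],
)

```text
clock: 9.0
eef_pos: [0.5711, -0.1347, 0.1404]
eef_rot: [[-0.007, 0.333, 0.943], [0.001, 0.943, -0.333], [-1.0, -0.002, -0.007]]
ft_force: [-5.7, 2.7, 5.4]
finger_gap: 0.0185
```

```bash
python3 lg.py m
```

```text
t 9.00 X 50.6 Z 1.4 R 50.6 phi 88.4 a 36.8 Ft 5.61 Fr -6.13 y -127.6 gap 18.5 rot [-0.007  0.001]
```

Call:
arm_command(
  plan=[0.0035,0,-0.0001,0,0,0,0,0.0035,0,-0.0004,0,0,0,0,0.0035,0,-0.0006,0,0,0,0],
)

```text
clock: 9.3
eef_pos: [0.5705, -0.1345, 0.1298]
eef_rot: [[-0.006, 0.333, 0.943], [0.0, 0.943, -0.333], [-1.0, -0.001, -0.005]]
ft_force: [-4.7, 3.0, 5.7]
finger_gap: 0.0189
```

```bash
python3 lg.py m
```

```text
t 9.30 X 50.0 Z -9.2 R 50.9 phi 100.5 a 48.9 Ft 4.61 Fr -6.33 y -127.6 gap 18.9 rot [-0.006  0.   ]
```

Call:
arm_command(
  plan=[0.0034,0,-0.0009,0,0,0,0,0.0033,0,-0.0011,0,0,0,0,0.0033,0,-0.0013,0,0,0,0],
)

```text
clock: 9.6
eef_pos: [0.5682, -0.1337, 0.1204]
eef_rot: [[-0.003, 0.333, 0.943], [-0.0, 0.943, -0.333], [-1.0, -0.001, -0.003]]
ft_force: [-4.2, 2.0, 6.6]
finger_gap: 0.0188
```

```bash
python3 lg.py m
```

```text
t 9.60 X 47.6 Z -18.6 R 51.1 phi 111.4 a 59.8 Ft 4.51 Fr -6.68 y -127.6 gap 18.8 rot [-0.003 -0.   ]
```

Call:
arm_command(
  plan=[0.0032,0,-0.0015,0,0,0,0,0.0031,0,-0.0017,0,0,0,0,0.0029,0,-0.0019,0,0,0,0],
)

```text
clock: 9.9
eef_pos: [0.565, -0.1325, 0.1128]
eef_rot: [[0.001, 0.333, 0.943], [-0.002, 0.943, -0.333], [-1.0, -0.001, 0.002]]
ft_force: [-3.6, 2.0, 8.5]
finger_gap: 0.0185
```

```bash
python3 lg.py m
cat > fit.py <<'E'
import json,numpy as np
from scipy.optimize import least_squares
L=[json.loads(l) for l in open('log.txt')]
D=np.array([l[:9] for l in L]); m=np.array([l[9]=='m' for l in L])
X,Z=D[:,1],D[:,2]
s=least_squares(lambda p:np.hypot(X-p[0],Z-p[1])-.05,[0,0]); x0,z0=s.x
ph=np.arctan2(X-x0,Z-z0); a=np.unwrap(ph)-.9
print('centre mm',s.x*1e3,'rms',np.sqrt(np.mean(s.fun**2))*1e3,'a now %.1f'%np.degrees(a[-1]))
ft=-(D[:,7]*np.cos(ph)-D[:,8]*np.sin(ph))
if m.sum()>3:
    A=np.c_[np.ones(m.sum()),np.cos(a[m]),np.sin(a[m])]
    k,*_=np.linalg.lstsq(A,ft[m],rcond=None); res=ft[m]-A@k
    # heavy lump at angle h (from top, rotor frame): extra force ~ -sin(a+h) amp; heavy down: a+h=pi
    amp=np.hypot(k[1],k[2]); h=np.arctan2(-k[1],-k[2])
    print('c %.2f amp %.2f h %.1f  a_target %.1f res %.2f'%(k[0],amp,np.degrees(h),np.degrees((np.pi-h)%(2*np.pi)),res.std()))
    cv=np.linalg.inv(A.T@A)*res.var()*m.sum()/(m.sum()-3); print('sd target deg ~%.1f'%np.degrees(np.sqrt((cv[1,1]+cv[2,2])/2)/amp))
    print(np.c_[np.degrees(a[m]),ft[m],res].round(2)[-8:])
E
python3 fit.py
```

```text
t 9.90 X 44.1 Z -26.2 R 51.3 phi 120.7 a 69.1 Ft 5.25 Fr -7.87 y -127.6 gap 18.5 rot [ 0.001 -0.002]
centre mm [ 0.66319712 -1.21617259] rms 0.042578523603695226 a now 68.3
c 3.86 amp 2.42 h -89.5  a_target 269.5 res 0.57
sd target deg ~24.3
[[-1.700e+01  6.210e+00  4.000e-02]
 [-3.800e+00  5.390e+00 -8.800e-01]
 [ 9.650e+00  7.210e+00  9.700e-01]
 [ 2.238e+01  6.590e+00  5.000e-01]
 [ 3.541e+01  5.760e+00 -5.000e-02]
 [ 4.768e+01  4.740e+00 -7.300e-01]
 [ 5.881e+01  4.630e+00 -4.600e-01]
 [ 6.832e+01  5.360e+00  6.300e-01]]
```

```bash
sed -i "s/X=d@ex;Z=d\[2\]; ph=np.arctan2(X,Z)/X=d@ex;Z=d[2]; ph=np.arctan2(X-.00066,Z+.0012)/; s/np.hypot(X,Z)\*1e3/np.hypot(X-.00066,Z+.0012)*1e3/" lg.py
```

Call:
arm_command(
  plan=[0.0028,0,-0.0021,0,0,0,0,0.0027,0,-0.0023,0,0,0,0,0.0025,0,-0.0024,0,0,0,0],
)

```text
clock: 10.2
eef_pos: [0.5618, -0.1315, 0.1076]
eef_rot: [[0.01, 0.334, 0.943], [-0.005, 0.943, -0.333], [-1.0, -0.001, 0.011]]
ft_force: [-2.5, 0.8, 7.9]
finger_gap: 0.0184
```

```bash
python3 lg.py m
```

```text
t 10.20 X 40.8 Z -31.4 R 50.2 phi 127.0 a 75.4 Ft 4.72 Fr -6.83 y -127.7 gap 18.4 rot [ 0.01  -0.005]
```

Call:
arm_command(
  plan=[0.0024,0,-0.0026,0,0,0,0,0.0022,0,-0.0027,0,0,0,0],
)

```text
clock: 10.4
eef_pos: [0.5602, -0.1309, 0.1054]
eef_rot: [[0.019, 0.334, 0.943], [-0.008, 0.943, -0.334], [-1.0, -0.001, 0.02]]
ft_force: [-2.6, 1.6, 8.1]
finger_gap: 0.0187
```

```bash
python3 lg.py m
```

```text
t 10.40 X 39.1 Z -33.6 R 50.2 phi 130.1 a 78.6 Ft 4.25 Fr -7.54 y -127.7 gap 18.7 rot [ 0.019 -0.008]
```

```bash
python3 -c "
from h import *
o=env.get_obs();print(o['qpos'],o['qvel'],o['tau'],o['moment'])"
```

```text
[-19.7927   9.6268  -2.1352  77.0739  -0.0645  89.6941] [-0.1027 -3.9193 -5.5733 -4.3845  0.0527 -0.0173] [ -0.1813 -34.0466  29.3363  -0.8505  -0.0195   0.017 ] [ 0.1852  0.3784 -0.0097]
```

Call:
arm_command(
  plan=[0.0034,0,-0.0034,0,0.5,0,0,0.0031,0,-0.0036,0,0.5,0,0],
)

```text
clock: 10.6
eef_pos: [0.5572, -0.1298, 0.102]
eef_rot: [[0.011, 0.334, 0.943], [-0.005, 0.943, -0.334], [-1.0, -0.001, 0.013]]
ft_force: [-1.8, 0.4, 8.4]
finger_gap: 0.0183
```

```bash
python3 lg.py m; python3 -c "
from h import *
o=env.get_obs();print(o['ft_force'],o['qpos'],o['moment'])"
```

```text
t 10.60 X 35.9 Z -37.0 R 50.2 phi 135.5 a 83.9 Ft 4.55 Fr -7.27 y -127.7 gap 18.3 rot [ 0.011 -0.005]
[-1.8179  0.4113  8.3728] [-19.7953   9.7187  -2.4159  77.1467  -0.066   89.6893] [0.172  0.4682 0.0317]
```

Call:
arm_command(
  plan=[0.0029,0,-0.0037,0,0.5,0,0,0.0027,0,-0.0039,0,0.4,0,0,0,0,0,0,0,0,0],
)

```text
clock: 10.9
eef_pos: [0.5544, -0.1288, 0.0994]
eef_rot: [[0.007, 0.334, 0.943], [-0.004, 0.943, -0.334], [-1.0, -0.001, 0.008]]
ft_force: [-6.7, 1.3, 2.8]
finger_gap: 0.0185
```

```bash
python3 lg.py s; python3 mk.py; python3 lg.py s
```

```text
t 10.90 X 32.9 Z -39.6 R 50.1 phi 140.0 a 88.4 Ft -3.40 Fr -6.46 y -127.7 gap 18.5 rot [ 0.007 -0.004]
scene red 44 deg 85.3
scene yellow 87 deg 17.3
top yellow 101 deg -1.6
t 11.00 X 32.9 Z -39.6 R 50.1 phi 140.0 a 88.5 Ft -0.16 Fr -7.66 y -127.6 gap 18.9 rot [ 0.007 -0.004]
```

Call:
arm_command(
  plan=[0,0,0,0,0,0,0,0,0,0,0,0,0,0,0,0,0,0,0,0,0,0,0,0,0,0,0,0],
)

```text
clock: 11.4
eef_pos: [0.5544, -0.1288, 0.0994]
eef_rot: [[0.007, 0.334, 0.943], [-0.004, 0.943, -0.334], [-1.0, -0.001, 0.008]]
ft_force: [-4.6, 0.9, 5.5]
finger_gap: 0.0189
```

```bash
python3 lg.py s
```

```text
t 11.40 X 32.9 Z -39.6 R 50.1 phi 140.0 a 88.4 Ft -0.07 Fr -7.19 y -127.7 gap 18.9 rot [ 0.007 -0.004]
```

Call:
arm_command(
  plan=[0.0022,0,-0.0033,0,0.3,0,0,0.002,0,-0.0035,0,0.3,0,0,0.0018,0,-0.0036,0,0.3,0,0],
)

```text
clock: 11.7
eef_pos: [0.5517, -0.1279, 0.0972]
eef_rot: [[0.009, 0.334, 0.943], [-0.004, 0.943, -0.334], [-1.0, -0.001, 0.01]]
ft_force: [0.9, 0.1, 4.9]
finger_gap: 0.0185
```

```bash
python3 lg.py m
```

```text
t 11.70 X 30.0 Z -41.8 R 50.1 phi 144.1 a 92.6 Ft 3.56 Fr -3.51 y -127.7 gap 18.5 rot [ 0.009 -0.004]
```

Call:
arm_command(
  plan=[0.0015,0,-0.0037,0,0.3,0,0,0.0012,0,-0.0038,0,0.3,0,0,0.001,0,-0.0039,0,0.3,0,0],
)

```text
clock: 12.0
eef_pos: [0.5489, -0.1269, 0.0954]
eef_rot: [[0.012, 0.334, 0.943], [-0.004, 0.943, -0.334], [-1.0, -0.0, 0.013]]
ft_force: [4.7, -1.2, -0.8]
finger_gap: 0.0182
```

```bash
python3 lg.py m
```

```text
t 12.00 X 27.1 Z -43.6 R 50.0 phi 148.0 a 96.5 Ft 3.67 Fr 3.19 y -127.7 gap 18.2 rot [ 0.012 -0.004]
```

Call:
arm_command(
  plan=[0.0031,0,-0.0051,0,0.6,0,0,0.0028,0,-0.0053,0,0.6,0,0,0.0026,0,-0.0055,0,0.6,0,0],
)

```text
clock: 12.3
eef_pos: [0.5356, -0.1222, 0.0893]
eef_rot: [[-0.013, 0.334, 0.943], [0.005, 0.943, -0.334], [-1.0, -0.0, -0.014]]
ft_force: [-0.4, -0.2, 9.0]
finger_gap: 0.0185
```

```bash
python3 lg.py m; python3 -c "
from h import *
o=env.get_obs();print(o['ft_force'],o['qpos'],o['moment'],o['qvel'],o['tau'])"
```

```text
t 12.30 X 13.0 Z -49.7 R 50.0 phi 165.8 a 114.2 Ft 1.94 Fr -8.81 y -127.7 gap 18.5 rot [-0.013  0.005]
[-0.3594 -0.1513  9.0211] [-19.8429   8.3522  -5.4201  77.0322  -0.0139  89.6632] [ 0.0026 -0.1627  0.0468] [ 0.0028 -1.2865 -3.2032  3.5324 -0.0419  0.0295] [ -0.0818 -32.2374  27.0909   0.2696  -0.0437   0.032 ]
```

Call:
arm_command(
  plan=[0.0002,0,-0.0045,0,0,0,0,0,0,-0.0045,0,0,0,0,-0.0003,0,-0.0045,0,0,0,0],
)

```text
clock: 12.6
eef_pos: [0.5221, -0.1175, 0.0879]
eef_rot: [[-0.014, 0.334, 0.942], [0.005, 0.943, -0.334], [-1.0, -0.0, -0.015]]
ft_force: [2.1, -0.0, 2.0]
finger_gap: 0.0185
```

```bash
python3 lg.py m
```

```text
t 12.60 X -1.3 Z -51.1 R 50.0 phi -177.8 a -229.3 Ft 1.91 Fr -2.04 y -127.8 gap 18.5 rot [-0.014  0.005]
```

Call:
arm_command(
  plan=[-0.0004,0,-0.004,0,0,0,0,-0.0007,0,-0.0039,0,0,0,0,-0.001,0,-0.0039,0,0,0,0],
)

```text
clock: 12.9
eef_pos: [0.5097, -0.1132, 0.0901]
eef_rot: [[-0.015, 0.334, 0.942], [0.005, 0.943, -0.334], [-1.0, -0.0, -0.015]]
ft_force: [1.7, -1.1, 2.2]
finger_gap: 0.0186
```

```bash
python3 lg.py m
```

```text
t 12.90 X -14.4 Z -48.9 R 50.1 phi -162.5 a -214.1 Ft 1.21 Fr -2.68 y -127.9 gap 18.6 rot [-0.015  0.005]
```

Call:
arm_command(
  plan=[-0.0013,0,-0.0038,0,0,0,0,-0.0016,0,-0.0037,0,0,0,0,-0.0018,0,-0.0036,0,0,0,0],
)

```text
clock: 13.2
eef_pos: [0.4986, -0.1093, 0.0955]
eef_rot: [[-0.014, 0.334, 0.942], [0.004, 0.943, -0.334], [-1.0, -0.0, -0.015]]
ft_force: [2.1, -1.4, 2.6]
finger_gap: 0.0187
```

```bash
python3 lg.py m; python3 fit.py
```

```text
t 13.20 X -26.2 Z -43.5 R 50.1 phi -147.6 a -199.1 Ft 0.67 Fr -3.47 y -127.9 gap 18.7 rot [-0.014  0.004]
centre mm [ 0.70784093 -1.26636137] rms 0.07075489565024679 a now 160.9
c 3.47 amp 2.91 h -94.8  a_target 274.8 res 0.47
sd target deg ~4.6
[[ 7.8550e+01  4.2500e+00 -4.0000e-02]
 [ 8.3870e+01  4.5600e+00  5.3000e-01]
 [ 9.2570e+01  3.5600e+00 -2.0000e-02]
 [ 9.6480e+01  3.6700e+00  2.8000e-01]
 [ 1.1423e+02  1.9300e+00 -5.7000e-01]
 [ 1.3073e+02  1.9100e+00  1.4000e-01]
 [ 1.4601e+02  1.2100e+00 -0.0000e+00]
 [ 1.6095e+02  6.7000e-01 -1.5000e-01]]
```

Call:
arm_command(
  plan=[-0.0021,0,-0.003,0,0,0,0,-0.0023,0,-0.0029,0,0,0,0,-0.0026,0,-0.0027,0,0,0,0],
)

```text
clock: 13.5
eef_pos: [0.4897, -0.1063, 0.1031]
eef_rot: [[-0.014, 0.334, 0.942], [0.004, 0.943, -0.334], [-1.0, -0.001, -0.014]]
ft_force: [2.4, -0.9, 0.2]
finger_gap: 0.0189
```

```bash
python3 lg.py m
```

```text
t 13.50 X -35.6 Z -35.9 R 50.2 phi -133.8 a -185.3 Ft 1.66 Fr -2.02 y -128.0 gap 18.9 rot [-0.014  0.004]
```

Call:
arm_command(
  plan=[-0.0025,0,-0.0023,0,0,0,0,0,0,0,0,0,0,0],
)

```text
clock: 13.7
eef_pos: [0.4871, -0.1053, 0.1063]
eef_rot: [[-0.014, 0.334, 0.942], [0.004, 0.943, -0.334], [-1.0, -0.001, -0.015]]
ft_force: [1.2, -0.6, 3.5]
finger_gap: 0.0182
```

```bash
python3 lg.py s; python3 mk.py; python3 lg.py s
```

```text
t 13.70 X -38.4 Z -32.7 R 50.2 phi -128.9 a -180.4 Ft -1.90 Fr -3.21 y -128.0 gap 18.2 rot [-0.014  0.004]
scene yellow 94 deg 60.7
scene green 33 deg 1.5
top yellow 54 deg 4.6
top green 21 deg -2.2
t 13.80 X -38.4 Z -32.7 R 50.2 phi -128.9 a -180.5 Ft -3.65 Fr -3.56 y -128.0 gap 18.5 rot [-0.014  0.004]
```

Call:
arm_command(
  plan=[0,0,0,0,0,0,0,0,0,0,0,0,0,0,0,0,0,0,0,0,0,0,0,0,0,0,0,0],
)

```text
clock: 14.2
eef_pos: [0.4871, -0.1053, 0.1063]
eef_rot: [[-0.015, 0.334, 0.942], [0.005, 0.943, -0.334], [-1.0, -0.001, -0.015]]
ft_force: [1.1, 0.3, 3.0]
finger_gap: 0.018
```

```bash
python3 lg.py s
```

```text
t 14.20 X -38.4 Z -32.7 R 50.2 phi -128.9 a -180.4 Ft -1.74 Fr -2.62 y -128.0 gap 18.0 rot [-0.015  0.005]
```

Call:
arm_command(
  plan=[-0.0032,0,-0.0024,0,0,0,0,-0.0034,0,-0.0021,0,0,0,0,-0.0036,0,-0.0018,0,0,0,0],
)

```text
clock: 14.5
eef_pos: [0.4813, -0.1033, 0.1158]
eef_rot: [[-0.015, 0.334, 0.942], [0.005, 0.943, -0.334], [-1.0, -0.0, -0.015]]
ft_force: [3.0, -1.5, 0.0]
finger_gap: 0.0187
```

```bash
python3 lg.py m
```

```text
t 14.50 X -44.5 Z -23.2 R 50.2 phi -116.0 a -167.6 Ft 1.45 Fr -3.03 y -128.0 gap 18.7 rot [-0.015  0.005]
```

Call:
arm_command(
  plan=[-0.0037,0,-0.0016,0,0,0,0,-0.0038,0,-0.0012,0,0,0,0,-0.0039,0,-0.001,0,0,0,0],
)

```text
clock: 14.8
eef_pos: [0.4775, -0.102, 0.1277]
eef_rot: [[-0.015, 0.334, 0.942], [0.005, 0.943, -0.334], [-1.0, -0.001, -0.016]]
ft_force: [3.9, -1.5, -1.0]
finger_gap: 0.0185
```

```bash
python3 lg.py m
```

```text
t 14.80 X -48.6 Z -11.3 R 50.3 phi -101.6 a -153.2 Ft 1.86 Fr -3.85 y -128.0 gap 18.5 rot [-0.015  0.005]
```

Call:
arm_command(
  plan=[-0.004,0,-0.0005,0,0,0,0,-0.004,0,-0.0002,0,0,0,0,-0.004,0,0.0001,0,0,0,0],
)

```text
clock: 15.1
eef_pos: [0.4765, -0.1016, 0.1401]
eef_rot: [[-0.016, 0.334, 0.942], [0.005, 0.943, -0.334], [-1.0, -0.001, -0.017]]
ft_force: [3.6, -1.1, -1.7]
finger_gap: 0.0184
```

```bash
python3 lg.py m
```

```text
t 15.10 X -49.6 Z 1.1 R 50.3 phi -87.4 a -139.0 Ft 1.57 Fr -3.85 y -128.0 gap 18.4 rot [-0.016  0.005]
```

Call:
arm_command(
  plan=[-0.004,0,0.0004,0,0,0,0,-0.0039,0,0.0008,0,0,0,0,-0.0039,0,0.0011,0,0,0,0],
)

```text
clock: 15.4
eef_pos: [0.4783, -0.1023, 0.1518]
eef_rot: [[-0.018, 0.334, 0.942], [0.006, 0.943, -0.334], [-1.0, -0.0, -0.019]]
ft_force: [3.6, -1.4, -3.7]
finger_gap: 0.0186
```

```bash
python3 lg.py m; python3 fit.py
```

```text
t 15.40 X -47.7 Z 12.8 R 50.3 phi -73.9 a -125.5 Ft 2.46 Fr -4.74 y -128.0 gap 18.6 rot [-0.018  0.006]
centre mm [ 0.61760786 -1.28491789] rms 0.11637539246225928 a now 234.6
c 3.76 amp 2.61 h -89.0  a_target 269.0 res 0.47
sd target deg ~3.4
[[ 1.3063e+02  1.9100e+00 -1.1000e-01]
 [ 1.4592e+02  1.2100e+00 -3.7000e-01]
 [ 1.6087e+02  6.7000e-01 -6.1000e-01]
 [ 1.7469e+02  1.6600e+00  5.0000e-01]
 [ 1.9249e+02  1.4500e+00  2.2000e-01]
 [ 2.0692e+02  1.8500e+00  4.0000e-01]
 [ 2.2112e+02  1.5600e+00 -2.7000e-01]
 [ 2.3465e+02  2.4500e+00  1.6000e-01]]
```

Call:
arm_command(
  plan=[-0.0038,0,0.0014,0,-0.2,0,0,-0.0036,0,0.0017,0,-0.2,0,0,-0.0034,0,0.002,0,-0.2,0,0],
)

```text
clock: 15.7
eef_pos: [0.4824, -0.1037, 0.1619]
eef_rot: [[-0.012, 0.334, 0.942], [0.004, 0.943, -0.334], [-1.0, -0.0, -0.012]]
ft_force: [2.2, -0.7, -4.2]
finger_gap: 0.0184
```

```bash
python3 lg.py m
```

```text
t 15.70 X -43.4 Z 22.9 R 50.2 phi -61.3 a -112.9 Ft 2.57 Fr -4.06 y -128.0 gap 18.4 rot [-0.012  0.004]
```

Call:
arm_command(
  plan=[-0.0033,0,0.0022,0,-0.1,0,0,-0.0031,0,0.0025,0,-0.1,0,0,-0.0029,0,0.0027,0,-0.1,0,0],
)

```text
clock: 16.0
eef_pos: [0.4879, -0.1056, 0.1703]
eef_rot: [[-0.012, 0.334, 0.942], [0.004, 0.943, -0.334], [-1.0, -0.001, -0.012]]
ft_force: [0.8, -0.2, -5.2]
finger_gap: 0.0183
```

```bash
python3 lg.py m
```

```text
t 16.00 X -37.6 Z 31.3 R 50.2 phi -49.6 a -101.2 Ft 3.44 Fr -3.97 y -128.0 gap 18.3 rot [-0.012  0.004]
```

Call:
arm_command(
  plan=[-0.0027,0,0.0027,0,0,0,0,-0.0025,0,0.0029,0,0,0,0,-0.0017,0,0.0023,0,0,0,0,0,0,0,0,0,0,0],
)

```text
clock: 16.4
eef_pos: [0.4942, -0.1078, 0.1769]
eef_rot: [[-0.017, 0.334, 0.942], [0.005, 0.943, -0.334], [-1.0, -0.001, -0.018]]
ft_force: [0.2, 0.0, -2.7]
finger_gap: 0.0186
```

```bash
python3 lg.py s; python3 mk.py bl; python3 lg.py s
```

```text
t 16.40 X -30.9 Z 37.9 R 50.2 phi -38.9 a -90.5 Ft 1.55 Fr -2.22 y -127.9 gap 18.6 rot [-0.017  0.005]
scene red 5 deg -90.4
scene yellow 49 deg 31.0
scene green 28 deg 86.8
scene blue 39 deg 1.6
top yellow 53 deg 1.7
top blue 34 deg -1.8
t 16.50 X -30.9 Z 37.9 R 50.2 phi -38.9 a -90.5 Ft 1.13 Fr -2.80 y -128.0 gap 18.1 rot [-0.016  0.005]
```

View pics/bl.png

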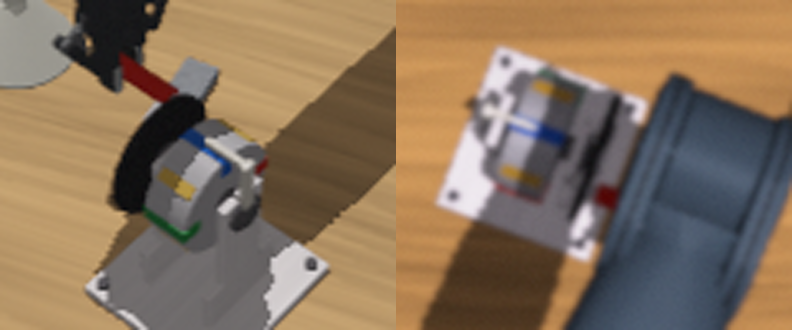

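Call:
arm_command(
  plan=[0,0,0,0,0,0,0,0,0,0,0,0,0,0,0,0,0,0,0,0,0,0,0,0,0,0,0,0],
)

```text
clock: 16.9
eef_pos: [0.4942, -0.1078, 0.1769]
eef_rot: [[-0.016, 0.334, 0.942], [0.005, 0.943, -0.334], [-1.0, -0.001, -0.017]]
ft_force: [1.0, -0.6, -3.4]
finger_gap: 0.0187
```

```bash
python3 lg.py s
```

```text
t 16.90 X -30.9 Z 37.9 R 50.2 phi -38.9 a -90.5 Ft 1.29 Fr -3.34 y -128.0 gap 18.7 rot [-0.016  0.005]
```

Call:
arm_command(
  plan=[-0.0022,0,0.0033,0,0,0,0,-0.002,0,0.0034,0,0,0,0,-0.0018,0,0.0036,0,0,0,0],
)

```text
clock: 17.2
eef_pos: [0.5016, -0.1104, 0.1821]
eef_rot: [[-0.023, 0.334, 0.942], [0.007, 0.943, -0.334], [-1.0, -0.001, -0.024]]
ft_force: [-3.3, 1.1, -2.4]
finger_gap: 0.0189
```

```bash
python3 lg.py m
```

```text
t 17.20 X -23.0 Z 43.1 R 50.2 phi -28.1 a -79.7 Ft 4.21 Fr -0.44 y -127.9 gap 18.9 rot [-0.023  0.007]
```

Call:
arm_command(
  plan=[-0.0015,0,0.0037,0,0,0,0,-0.0012,0,0.0038,0,0,0,0,-0.001,0,0.0039,0,0,0,0],
)

```text
clock: 17.5
eef_pos: [0.5122, -0.1141, 0.1864]
eef_rot: [[-0.025, 0.334, 0.942], [0.008, 0.943, -0.334], [-1.0, -0.001, -0.026]]
ft_force: [-4.5, 1.9, -1.3]
finger_gap: 0.0185
```

```bash
python3 lg.py m
```

```text
t 17.50 X -11.8 Z 47.4 R 50.2 phi -14.4 a -66.0 Ft 5.00 Fr -0.06 y -127.9 gap 18.5 rot [-0.025  0.008]
```

Call:
arm_command(
  plan=[-0.0007,0,0.0039,0,0,0,0,-0.0004,0,0.004,0,0,0,0,-0.0001,0,0.004,0,0,0,0],
)

```text
clock: 17.8
eef_pos: [0.5238, -0.1182, 0.1879]
eef_rot: [[-0.026, 0.334, 0.942], [0.008, 0.943, -0.334], [-1.0, -0.001, -0.028]]
ft_force: [-3.5, 1.4, -0.6]
finger_gap: 0.0184
```

```bash
python3 lg.py m; python3 fit.py
```

```text
t 17.80 X 0.5 Z 48.9 R 50.1 phi -0.1 a -51.7 Ft 3.73 Fr -0.55 y -127.8 gap 18.4 rot [-0.026  0.008]
centre mm [ 0.57326817 -1.21684578] rms 0.13509028176421164 a now 308.4
c 3.69 amp 2.53 h -91.2  a_target 271.2 res 0.52
sd target deg ~3.3
[[ 2.0683e+02  1.8600e+00  4.5000e-01]
 [ 2.2104e+02  1.5700e+00 -1.8000e-01]
 [ 2.3459e+02  2.4600e+00  2.7000e-01]
 [ 2.4715e+02  2.5700e+00 -9.0000e-02]
 [ 2.5889e+02  3.4300e+00  2.8000e-01]
 [ 2.8043e+02  4.2100e+00  1.0000e-01]
 [ 2.9412e+02  5.0000e+00  3.2000e-01]
 [ 3.0839e+02  3.7300e+00 -1.4900e+00]]
```

Call:
arm_command(
  plan=[0.0003,0,-0.004,0,-0.3,0,0,0.0006,0,-0.004,0,-0.3,0,0,0.0009,0,-0.0039,0,-0.3,0,0],
)

```text
clock: 18.1
eef_pos: [0.5191, -0.1165, 0.1876]
eef_rot: [[0.004, 0.334, 0.943], [-0.002, 0.943, -0.334], [-1.0, -0.0, 0.004]]
ft_force: [2.7, -0.7, -0.9]
finger_gap: 0.0182
```

```bash
python3 lg.py b
```

```text
t 18.10 X -4.5 Z 48.6 R 50.1 phi -5.9 a -57.4 Ft -2.69 Fr -1.15 y -127.8 gap 18.2 rot [ 0.004 -0.002]
```

Call:
arm_command(
  plan=[0.0007,0,-0.0044,0,0,0,0,0.001,0,-0.0043,0,0,0,0,0.0013,0,-0.0042,0,0,0,0],
)

```text
clock: 18.4
eef_pos: [0.5081, -0.1127, 0.185]
eef_rot: [[0.011, 0.334, 0.942], [-0.004, 0.943, -0.334], [-1.0, -0.0, 0.012]]
ft_force: [5.2, -2.4, -3.9]
finger_gap: 0.0187
```

```bash
python3 lg.py b
```

```text
t 18.40 X -16.1 Z 46.0 R 50.1 phi -19.6 a -71.1 Ft -4.04 Fr -5.63 y -127.9 gap 18.7 rot [ 0.011 -0.004]
```

Call:
arm_command(
  plan=[0.0015,0,-0.0041,0,0,0,0,0.0018,0,-0.004,0,0,0,0,0.0021,0,-0.0039,0,0,0,0],
)

```text
clock: 18.7
eef_pos: [0.4985, -0.1093, 0.1799]
eef_rot: [[0.018, 0.334, 0.942], [-0.006, 0.942, -0.334], [-1.0, -0.0, 0.019]]
ft_force: [6.0, -2.4, -2.6]
finger_gap: 0.0187
```

```bash
python3 lg.py b
```

```text
t 18.70 X -26.4 Z 40.9 R 50.0 phi -32.7 a -84.3 Ft -4.03 Fr -5.65 y -127.9 gap 18.7 rot [ 0.018 -0.006]
```

Call:
arm_command(
  plan=[0.0026,0,-0.0034,0,0.3,0,0,0.0028,0,-0.0032,0,0.3,0,0,0.003,0,-0.003,0,0.3,0,0],
)

```text
clock: 19.0
eef_pos: [0.492, -0.107, 0.1746]
eef_rot: [[0.013, 0.334, 0.942], [-0.005, 0.942, -0.334], [-1.0, -0.0, 0.014]]
ft_force: [4.5, -1.4, 0.6]
finger_gap: 0.0183
```

```bash
python3 lg.py b
```

```text
t 19.00 X -33.2 Z 35.6 R 50.0 phi -42.6 a -94.2 Ft -3.84 Fr -2.77 y -128.0 gap 18.3 rot [ 0.013 -0.005]
```

Call:
arm_command(
  plan=[0.0032,0,-0.0028,0,0.3,0,0,0.0034,0,-0.0026,0,0.3,0,0,0.0036,0,-0.0023,0,0,0,0],
)

```text
clock: 19.3
eef_pos: [0.4858, -0.1049, 0.1672]
eef_rot: [[0.008, 0.334, 0.942], [-0.003, 0.943, -0.334], [-1.0, -0.0, 0.009]]
ft_force: [3.2, -0.4, 4.3]
finger_gap: 0.0184
```

```bash
python3 lg.py b
cat >> fit.py <<'E'
g=np.array([{'m':1,'b':-1}.get(l[9],0) for l in L]); k_=g!=0
A=np.c_[g[k_],np.cos(a[k_]),np.sin(a[k_])]; from scipy.optimize import least_squares as ls
for loss in ['linear','soft_l1']:
    q=ls(lambda p:A@p-ft[k_],[3.6,0,0],loss=loss,f_scale=.4).x
    print(loss,'c %.2f amp %.2f target %.1f'%(q[0],np.hypot(*q[1:]),np.degrees((np.pi-np.arctan2(-q[1],-q[2]))%(2*np.pi))))
print('b',np.c_[np.degrees(a),ft,ft+3.7][g<0].round(2))
E
python3 fit.py
```

```text
t 19.30 X -39.7 Z 28.2 R 50.0 phi -54.0 a -105.5 Ft -5.36 Fr -0.02 y -128.0 gap 18.4 rot [ 0.008 -0.003]
centre mm [ 0.57787776 -1.21565837] rms 0.12970486156888406 a now 254.5
c 3.69 amp 2.53 h -91.2  a_target 271.2 res 0.52
sd target deg ~3.3
[[ 2.0683e+02  1.8600e+00  4.5000e-01]
 [ 2.2104e+02  1.5700e+00 -1.8000e-01]
 [ 2.3458e+02  2.4600e+00  2.7000e-01]
 [ 2.4714e+02  2.5700e+00 -9.0000e-02]
 [ 2.5889e+02  3.4300e+00  2.8000e-01]
 [ 2.8043e+02  4.2100e+00  1.0000e-01]
 [ 2.9412e+02  5.0000e+00  3.2000e-01]
 [ 3.0839e+02  3.7300e+00 -1.4900e+00]]
linear c 3.75 amp 2.51 target 273.8
soft_l1 c 3.82 amp 2.53 target 272.1
b [[ 3.0265e+02 -2.6900e+00  1.0100e+00]
 [ 2.8897e+02 -4.0500e+00 -3.5000e-01]
 [ 2.7583e+02 -4.0400e+00 -3.4000e-01]
 [ 2.6588e+02 -3.8400e+00 -1.4000e-01]
 [ 2.5453e+02 -5.3600e+00 -1.6600e+00]]
```

Call:
arm_command(
  plan=[-0.0032,0,0.0025,0,0,0,0,-0.003,0,0.0027,0,0,0,0,-0.0028,0,0.0029,0,0,0,0],
)

```text
clock: 19.6
eef_pos: [0.488, -0.1056, 0.1705]
eef_rot: [[-0.007, 0.334, 0.943], [0.002, 0.943, -0.334], [-1.0, -0.0, -0.008]]
ft_force: [0.3, -0.1, -3.7]
finger_gap: 0.0184
```

```bash
python3 lg.py m
```

```text
t 19.60 X -37.4 Z 31.5 R 50.1 phi -49.4 a -100.9 Ft 2.58 Fr -2.60 y -128.0 gap 18.4 rot [-0.007  0.002]
```

Call:
arm_command(
  plan=[-0.0026,0,0.0027,0,0,0,0,-0.0025,0,0.0029,0,0,0,0,-0.0021,0,0.0028,0,0,0,0,0,0,0,0,0,0,0],
)

```text
clock: 20.0
eef_pos: [0.493, -0.1074, 0.1758]
eef_rot: [[-0.018, 0.334, 0.942], [0.006, 0.943, -0.334], [-1.0, -0.001, -0.019]]
ft_force: [-0.1, -0.3, -2.2]
finger_gap: 0.0184
```

```bash
python3 lg.py s;python3 fit.py | grep -v '\['; python3 mk.py; python3 lg.py s
```

```text
t 20.00 X -32.2 Z 36.8 R 50.2 phi -40.8 a -92.3 Ft 1.48 Fr -1.65 y -128.0 gap 18.4 rot [-0.018  0.006]
c 3.67 amp 2.54 h -92.0  a_target 272.0 res 0.52
sd target deg ~3.3
linear c 3.73 amp 2.52 target 274.5
soft_l1 c 3.79 amp 2.54 target 272.9
scene red 6 deg -89.7
scene yellow 48 deg 33.6
scene green 30 deg 84.3
scene blue 30 deg -0.3
top yellow 50 deg -0.9
top blue 42 deg -4.2
t 20.10 X -32.1 Z 36.8 R 50.2 phi -40.8 a -92.3 Ft 0.92 Fr -1.68 y -128.0 gap 18.5 rot [-0.018  0.006]
```

Call:
arm_command(
  plan=[-0.0022,0,0.003,0,-0.3,0,0,-0.002,0,0.003,0,-0.3,0,0,0,0,0,0,0,0,0,0,0,0,0,0,0,0],
)

```text
clock: 20.5
eef_pos: [0.4982, -0.1092, 0.1799]
eef_rot: [[-0.009, 0.334, 0.943], [0.003, 0.943, -0.334], [-1.0, -0.001, -0.01]]
ft_force: [-0.7, 0.2, -4.2]
finger_gap: 0.0187
```

```bash
python3 lg.py s
```

```text
t 20.50 X -26.6 Z 40.9 R 50.2 phi -32.9 a -84.5 Ft 2.85 Fr -3.11 y -127.9 gap 18.7 rot [-0.009  0.003]
```

Call:
arm_command(
  plan=[0.0018,0,-0.0028,0,0,0,0,0,0,0,0,0,0,0,0,0,0,0,0,0,0,0,0,0,0,0,0,0,0,0,0,0,0,0,0],
)

```text
clock: 21.0
eef_pos: [0.4978, -0.1091, 0.1796]
eef_rot: [[-0.002, 0.334, 0.943], [0.0, 0.943, -0.334], [-1.0, -0.0, -0.002]]
ft_force: [0.8, -0.3, -2.2]
finger_gap: 0.0183
```

```bash
python3 lg.py s
```

```text
t 21.00 X -27.0 Z 40.6 R 50.1 phi -33.5 a -85.1 Ft 0.51 Fr -2.26 y -127.9 gap 18.3 rot [-0.002  0.   ]
```

Call:
arm_command(
  plan=[0.0022,0,-0.0034,0,0,0,0,0,0,0,0,0,0,0,0,0,0,0,0,0,0,0,0,0,0,0,0,0,0,0,0,0,0,0,0],
)

```text
clock: 21.5
eef_pos: [0.4963, -0.1086, 0.1785]
eef_rot: [[0.003, 0.334, 0.943], [-0.001, 0.943, -0.334], [-1.0, -0.0, 0.003]]
ft_force: [1.6, -1.1, -1.5]
finger_gap: 0.0182
```

```bash
python3 lg.py s
```

```text
t 21.50 X -28.6 Z 39.5 R 50.1 phi -35.7 a -87.3 Ft -0.63 Fr -2.32 y -128.0 gap 18.2 rot [ 0.003 -0.001]
```

a = 272.7°, at rest and still gripped, and it matches the estimate of 272–274.5°. I'm handing the job in.

```bash
python3 -c "
from h import *
print(env.finish_job())"
```

```text
the job is handed in; nothing more can be done
None
```

The rotor is at 272.7°, at rest, with its estimated heavy side straight down and the gripper still holding the red handle. I handed the job in at 21.5 s of the 72 s allowed.

**Marks:** Turning only by the handle, I brought red, yellow, green and blue to the pointer in that order, and held each about 0.5–0.6 s. The stops, worked out from the gripper position, were −1.4°, 88.5°, 179.5° and 269.5°, all within about 1.5° of the marks. The camera agreed to about 3° for red, green and blue. It could not confirm yellow separately, because other ochre patches on the drum share its colour.

**Heavy side:** The handle force while turning fitted a drag of about 3.7 N plus a 2.5 N once-per-turn swing. That puts the heavy side down at 272° from the forward turn, and at 272.9–274.5° with a backward sweep included. The uncertainty is about 3°.

**Last checks:** The final reading showed a sideways load of about 2.4 N on the handle.

**What did not go smoothly:**
- The first grip closed too high, so I reopened and regripped lower.
- Near the bottom of the circle the arm stuck on small steps and then jumped about 18° in 0.3 s.
- A few force readings missed the fit by up to 1.5 N.
- I overshot the final angle by about 3° and nudged it back.
- I took no picture after the last nudges.

The arm stayed clear of the other things on the bench, though I did not re-measure where they are.

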